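Switch off the circuit left on at the studio bench

TASK

One of the four identical keys on the bench switch box was left latched down. With closed fingertips, tap the keys lightly one after another from the robot's left (the end with the carrying handle) to its right, too lightly to switch any of them; then press the latched one right in and let go, so that it springs up and all four stand up. Press no other key in, grasp nothing, and leave the jar, tins and palette knife where they are.

Things in the scene. Friction and masses are not known exactly. Their poses are not given: they have to be found in the camera images.
- switch_box: Fixed grey steel switch box, 120 (x) by 290 (y) by 60 mm high. Origin: centre of its underside, on the table; x points away from the robot (within 0.35 rad), y to its left. A steel carrying handle on the left end reaches to y = 177 mm, 36 mm up. On its flat top four identical keys in a row at x = 0, y = 82.5, 27.5, -27.5, -82.5 mm; which key is in which place varies.
- key_k_top (a point): Centre of the top face of key K, a square white push key, 36 by 36 mm, 55 mm between centres of neighbours. It moves with the key: 76 mm above the table when up, 71 mm when latched down, 65 mm at its stop (the box top is at 60 mm).
- key_k (a joint): How far key K is down (m): 0 up, 0.005 latched, 0.011 at its stop. One of the four keys starts latched, the others up. Sprung, 0.5 N per mm: 1.5 N starts an up key moving, 4 N a latched one; 7 to 9 N reach the stop. The latched key lets go once pressed beyond about 0.009 and rises to 0 with the finger; less leaves it latched. An up key springs back; over 0.008 counts as pressed in.
- key_n_top (a point): Centre of the top face of key N, a square white push key, 36 by 36 mm, 55 mm between centres of neighbours. It moves with the key: 76 mm above the table when up, 71 mm when latched down, 65 mm at its stop (the box top is at 60 mm).
- key_n (a joint): How far key N is down (m): 0 up, 0.005 latched, 0.011 at its stop. One of the four keys starts latched, the others up. Sprung, 0.5 N per mm: 1.5 N starts an up key moving, 4 N a latched one; 7 to 9 N reach the stop. The latched key lets go once pressed beyond about 0.009 and rises to 0 with the finger; less leaves it latched. An up key springs back; over 0.008 counts as pressed in.
- key_r_top (a point): Centre of the top face of key R, a square white push key, 36 by 36 mm, 55 mm between centres of neighbours. It moves with the key: 76 mm above the table when up, 71 mm when latched down, 65 mm at its stop (the box top is at 60 mm).
- key_r (a joint): How far key R is down (m): 0 up, 0.005 latched, 0.011 at its stop. One of the four keys starts latched, the others up. Sprung, 0.5 N per mm: 1.5 N starts an up key moving, 4 N a latched one; 7 to 9 N reach the stop. The latched key lets go once pressed beyond about 0.009 and rises to 0 with the finger; less leaves it latched. An up key springs back; over 0.008 counts as pressed in.
- key_w_top (a point): Centre of the top face of key W, a square white push key, 36 by 36 mm, 55 mm between centres of neighbours. It moves with the key: 76 mm above the table when up, 71 mm when latched down, 65 mm at its stop (the box top is at 60 mm).
- key_w (a joint): How far key W is down (m): 0 up, 0.005 latched, 0.011 at its stop. One of the four keys starts latched, the others up. Sprung, 0.5 N per mm: 1.5 N starts an up key moving, 4 N a latched one; 7 to 9 N reach the stop. The latched key lets go once pressed beyond about 0.009 and rises to 0 with the finger; less leaves it latched. An up key springs back; over 0.008 counts as pressed in.
- paint_jar: Bystander: loose glass paint jar, 60 mm across, 85 mm high, standing behind the box. Origin: centre of the underside.
- varnish_tin: Bystander: loose metal can, 72 mm across, 95 mm high, standing behind the box. Origin: centre of the underside.
- brush_tin: Bystander: loose steel tin, 72 mm across, 110 mm high, with brushes sticking up to 215 mm, standing off the right end (-y) of the box. Origin: centre of the underside.
- palette_knife: Bystander: loose spatula, 200 mm long, about 20 mm high, lying in front of the box (robot's side). Origin: underside, at the middle.

How it is judged (in metres and radians):
On the way, in this order (a step that is already met when the one before it is completed fails the run):
1. the first key (left end, by the handle) is touched with the fingers (((y of key_k_top in the frame of switch_box between 0.055 and 1 m and contact force between the fingers and key_k above 0.3 N) or (y of key_n_top in the frame of switch_box between 0.055 and 1 m and contact force between the fingers and key_n above 0.3 N) or (y of key_r_top in the frame of switch_box between 0.055 and 1 m and contact force between the fingers and key_r above 0.3 N) or (y of key_w_top in the frame of switch_box between 0.055 and 1 m and contact force between the fingers and key_w above 0.3 N))), for 0.03 s.
2. the second key is touched with the fingers (((y of key_k_top in the frame of switch_box between 0 and 0.055 m and contact force between the fingers and key_k above 0.3 N) or (y of key_n_top in the frame of switch_box between 0 and 0.055 m and contact force between the fingers and key_n above 0.3 N) or (y of key_r_top in the frame of switch_box between 0 and 0.055 m and contact force between the fingers and key_r above 0.3 N) or (y of key_w_top in the frame of switch_box between 0 and 0.055 m and contact force between the fingers and key_w above 0.3 N))), for 0.03 s.
3. the third key is touched with the fingers (((y of key_k_top in the frame of switch_box between -0.055 and 0 m and contact force between the fingers and key_k above 0.3 N) or (y of key_n_top in the frame of switch_box between -0.055 and 0 m and contact force between the fingers and key_n above 0.3 N) or (y of key_r_top in the frame of switch_box between -0.055 and 0 m and contact force between the fingers and key_r above 0.3 N) or (y of key_w_top in the frame of switch_box between -0.055 and 0 m and contact force between the fingers and key_w above 0.3 N))), for 0.03 s.
4. the fourth key (right end) is touched with the fingers (((y of key_k_top in the frame of switch_box between -1 and -0.055 m and contact force between the fingers and key_k above 0.3 N) or (y of key_n_top in the frame of switch_box between -1 and -0.055 m and contact force between the fingers and key_n above 0.3 N) or (y of key_r_top in the frame of switch_box between -1 and -0.055 m and contact force between the fingers and key_r above 0.3 N) or (y of key_w_top in the frame of switch_box between -1 and -0.055 m and contact force between the fingers and key_w above 0.3 N))), for 0.03 s.
5. only after all four were tapped, the latched key is pressed in, let go and stands up (less than 1.5 mm down) (value of joint key_n below 0.0015 m), for 0.2 s.
At the end, for the whole second after the job is handed in: All four keys stand up (each less than 1.5 mm down), and jar, tins and palette knife are at rest within 20 mm of where they were (value of joint each of key_n, key_k, key_r, key_w below 0.0015 m and distance of each of paint_jar, varnish_tin, brush_tin, palette_knife from where it was at the start of the episode below 0.02 m and linear speed of each of paint_jar, varnish_tin, brush_tin, palette_knife below 0.02 m/s); the robot touches nothing.
It fails at once if a key that was up is pushed in (more than 8 mm down) (value of joint any of key_k, key_r, key_w above 0.008 m).
It fails at once if the jar, a tin or the palette knife is lifted or moved by more than 20 mm (distance of any of paint_jar, varnish_tin, brush_tin, palette_knife from where it was at the start of the episode above 0.02 m).
It also fails if it takes over 51 s, if anything falls off the work surface, if the arm or the gripper's body presses on something with over 40 N, if the wrist force passes 120 N, or if a joint passes its speed limit or range.

ROBOT

A 6-joint arm with a two-finger parallel gripper is mounted at the origin on the work surface. World frame = base frame: x ahead of the robot, y to its left, z up, the work surface at z = 0. Lengths are in mm, angles in rad, forces in N, time in s.
With the tool pointing down it reaches from about 350 to 975 mm from the base axis. Payload 17.4 kg.
Tool frame: the origin (TCP) lies midway between the tips of the shut fingers; the grasp point (between the pads) lies 19 mm behind it; z points along the fingers, y is the direction in which the jaws open and shut (so a half turn about z gives the same grasp; the last joint's range is limited). The gripper opens to 85 mm and grips with 20 to 120 N. Pads are 22 mm wide; open, the fingers measure 114 mm over their backs; the gripper's body (76 mm by 85 mm) begins 54 mm behind the grasp point. The pads swing forward as they close: fully open they stand 13 mm farther back than shut.
Start: joints at [-1.381, 0.116, 1.442, -0, 1.584, -0.038], TCP at [152.428, -657.57, 231.303] pointing down, gripper open.
Joint ranges: [-2.83, 2.83], [-0.83, 2.19], [0.07, 2.5], [-1.14, 4.28], [0.01, 3], [-2.97, 2.97]. Speed limits (rad/s): [1.89, 1.89, 2.22, 3.14, 3.14, 3.14].

INTERFACE

Orientations are given as a unit quaternion [w, x, y, z].
In Python, from cell import observe, get_image, camera_info, job_done gives the robot as it stands. The module is installed in compiled form; this text tells all that it offers.
- The arm moves only by the shell command python3 -m inch 'ROWS' [FORCE]. ROWS is text: rows parted by semicolons, each of 7 numbers parted by spaces: the shift along the tool's x, y, z in m, then the turn, a rotation vector about the tool's x, y, z in rad, then the closure, from 0 (fully open) to 1 (shut). In form: tx ty tz rx ry rz claw; .... A call has 1 to 8 rows; each row is the pose to reach, as a shift and turn from the pose measured when the call began, along the tool's axes at that moment; what a row does not reach only later rows make up. A row lasts 1/12 s, in which the tool goes at most 41.7 mm and 7.16 degrees, less where a joint would pass 70% of its speed; a pose out of reach is approached as far as the arm can. A call with a gripper value outside its range is refused whole. The fingers move at their own pace and stop on an object; FORCE is the grip in N (left out, the last holds). Time passes only in rows, so rows that repeat a pose let the fingers close. It gives the time, the measured TCP pose, the force and the opening at its end, in the units of the state.
- observe(): the state, without advancing time (a new reading comes with each control period).
- get_image(name): name is "scene" or "top"; returns the picture (480x640x3 uint8, red, green, blue); there is no depth.
- camera_info(name): a dict with "fx", "fy", "cx", "cy" (pixels), "cam_to_world" (4x4, takes a point from camera to world coordinates). Camera axes: x right, y down, z forward; pixel columns grow to the right and rows downward; lengths in mm; the calibration is good to about 2 mm. A picture is of the moment at which its call begins. camera_info takes no time and is no camera call.
- job_done(): hands the job in, once; it reports no verdict.
The state is a dict: "time_s": time; "joint_positions": joint angles; "dq": joint speeds; "joint_efforts": joint torques, N m; "tool_pos": TCP position; "ee_rot": TCP orientation; "wrist_force": force on the tool from outside, world axes, zero at the start; "torque": the same for the moment, N m; "width": opening from 0.0 (shut) to 1.0 (fully open).
Only numpy, scipy, OpenCV 4.12 (cv2) and the standard library are available. Lean on these libraries where they do the work, as an engineer would, in place of code of your own. Each camera call takes 0.05 s, during which the arm holds its last target. There are 200 camera calls.

## Working session

There is one attempt and no reset: what is moved stays moved. The work goes in short steps, Python scripts to look and compute and a shell command to move; the robot and the scene stay as the last step left them, time stands still between calls to the robot, and variables do not carry over. Pictures are saved under pics/ and viewed, about 8 in all and at most 12, crops included, and the job is handed in when it is done.

```bash
mkdir -p pics
python3 - <<'E'
from cell import *
import cv2,numpy as np
for n in("scene","top"):
    cv2.imwrite(f"pics/{n}0.png",get_image(n)[:,:,::-1]); c=camera_info(n); print(n,c["fx"],c["cx"],c["cy"],np.round(c["cam_to_world"],3).tolist())
s=observe();print(s)
E
```

```text
scene 501.3901142249168 314.70489898052267 240.00973592758507 [[0.448, 0.755, -0.479, 1024.295], [0.894, -0.386, 0.227, -239.987], [-0.014, -0.53, -0.848, 821.339], [0.0, 0.0, 0.0, 1.0]]
top 547.0563610761293 317.9750915373427 234.16031373971697 [[-0.025, -0.992, 0.127, 461.166], [-1.0, 0.025, -0.007, -22.603], [0.003, -0.127, -0.992, 887.449], [0.0, 0.0, 0.0, 1.0]]
{'time_s': 0.1, 'joint_positions': array([-1.38077225e+00,  1.16430896e-01,  1.44220495e+00,  6.54495080e-06,
        1.58400407e+00, -3.77955602e-02]), 'dq': array([ 0.00144533, -0.00126543, -0.00057923,  0.00016693, -0.00022443,
        0.00097679]), 'joint_efforts': array([ 2.26945158e-03, -7.33665061e+01, -6.33784604e+01, -1.14238417e-04,
        5.24101371e-03, -6.36585150e-05]), 'tool_pos': array([ 152.4144737 , -657.38777289,  230.63677358]), 'ee_rot': array([-5.22363049e-04,  9.93519148e-01,  1.13663664e-01, -3.65545203e-05]), 'wrist_force': array([-0.44862398,  0.14277949,  0.90181239]), 'torque': array([-0.03567178,  0.02622078, -0.02046918]), 'width': 1.0030329093720087}
```

View pics/top0.png

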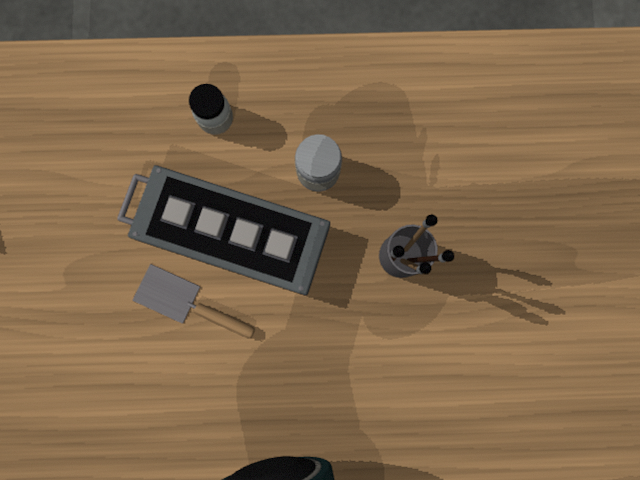

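View pics/scene0.png

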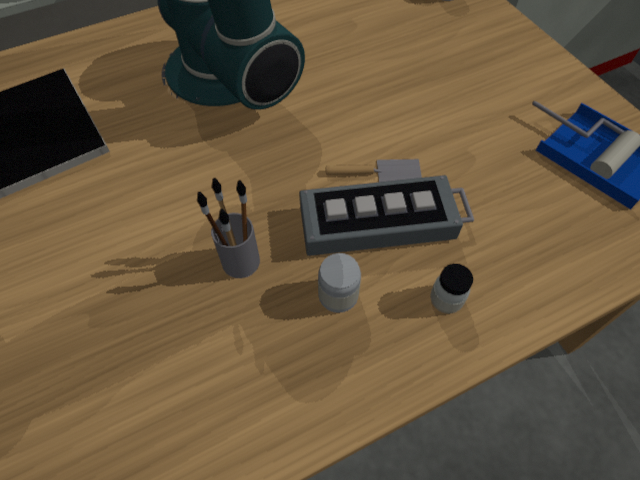

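The top view shows the box turned roughly -0.3 rad. Its keys are at about (178,211), (211,222), (246,234) and (281,245), with the handle at image left. In the scene view the same keys run from (424,202) to (336,210). The jar and varnish tin stand behind the box, the brush tin is off the right end, and the knife lies in front.

```bash
cat > h.py <<'E'
from cell import *
import cv2,numpy as np
from scipy.spatial.transform import Rotation as R
def ray(n,uv):
    c=camera_info(n);M=np.array(c["cam_to_world"])
    d=M[:3,:3]@[(uv[0]-c["cx"])/c["fx"],(uv[1]-c["cy"])/c["fy"],1]
    return M[:3,3],d/np.linalg.norm(d)
def plane(n,uv,z):
    o,d=ray(n,uv);return o+d*(z-o[2])/d[2]
def tri(a,b):
    (o1,d1),(o2,d2)=ray("top",a),ray("scene",b)
    s=np.linalg.lstsq(np.c_[d1,-d2],o2-o1,rcond=None)[0]
    p,q=o1+s[0]*d1,o2+s[1]*d2
    return (p+q)/2,np.linalg.norm(p-q)
E
python3 - <<'E'
from h import *
K={}
for n,box in(("top",(155,185,305,270)),("scene",(320,185,442,225))):
    im=cv2.imread(f"pics/{n}0.png");x0,y0,x1,y1=box
    hsv=cv2.cvtColor(im,cv2.COLOR_BGR2HSV)[y0:y1,x0:x1]
    for t in (150,170,185,195):
        m=((hsv[...,2]>t)&(hsv[...,1]<45)).astype(np.uint8)
        N,l,st,ce=cv2.connectedComponentsWithStats(m)
        r=[(ce[i]+[x0,y0],st[i,4],st[i,2:4]) for i in range(1,N) if st[i,4]>60]
        r.sort(key=lambda a:a[0][0]*(1 if n=="top" else -1))
        print(n,t,[(np.round(a[0],1).tolist(),int(a[1]),a[2].tolist()) for a in r])
        if len(r)==4 and (n not in K): K[n]=[a[0] for a in r]
    cv2.imwrite(f"pics/{n}_crop.png",cv2.resize(im[y0-10:y1+10,x0-10:x1+10],None,fx=4.5,fy=4.5,interpolation=cv2.INTER_CUBIC))
for n in K: P=np.array([plane(n,u,76) for u in K[n]]);print(n,np.round(P,1).tolist(),np.linalg.norm(np.diff(P,axis=0),axis=1))
for a,b in zip(K["top"],K["scene"]): print(tri(a,b))
E
```

```text
top 150 []
top 170 []
top 185 []
top 195 []
scene 150 []
scene 170 []
scene 185 []
scene 195 []Traceback (most recent call last):
  File "<stdin>", line 15, in <module>
KeyError: 'top'
```

View pics/scene_crop.png

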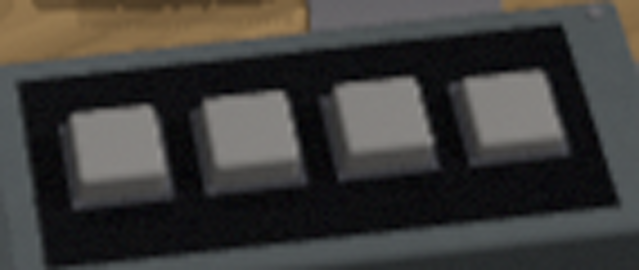

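The crop shows the four keys with light tops and darker sides. The pixel values are dimmer than I assumed, so I'll lower the threshold.

Run:
```python
from h import *
K={}
for n,box in(("top",(155,190,305,265)),("scene",(318,187,442,225))):
    im=cv2.imread(f"pics/{n}0.png");x0,y0,x1,y1=box
    g=cv2.cvtColor(im,cv2.COLOR_BGR2GRAY)[y0:y1,x0:x1]
    print(n,np.percentile(g,[50,70,80,90,97,100]))
    for t in (105,115,125):
        m=((g>t)&(np.ptp(im[y0:y1,x0:x1].astype(int),axis=2)<30)).astype(np.uint8)
        N,l,st,ce=cv2.connectedComponentsWithStats(m,connectivity=4)
        r=[(ce[i]+[x0,y0],st[i,4],st[i,2:4]) for i in range(1,N) if 100<st[i,4]<1500]
        r.sort(key=lambda a:a[0][0]*(1 if n=="top" else -1))
        print(n,t,[(np.round(a[0],1).tolist(),int(a[1]),a[2].tolist()) for a in r])
        if len(r)==4: K[n]=[a[0] for a in r]
for n in K: P=np.array([plane(n,u,75) for u in K[n]]);print(n,np.round(P,1).tolist(),np.linalg.norm(np.diff(P,axis=0),axis=1))
for a,b in zip(K["top"],K["scene"]): print(tri(a,b))
```

```text
top [ 51.  95. 123. 142. 144. 153.]
top 105 [([175.4, 210.9], 504, [28, 27]), ([209.2, 221.5], 508, [28, 28]), ([243.7, 232.8], 520, [28, 28]), ([278.5, 244.1], 527, [28, 28])]
top 115 [([175.5, 210.8], 487, [28, 27]), ([209.1, 221.5], 495, [27, 28]), ([243.7, 232.8], 504, [28, 27]), ([278.5, 244.1], 512, [28, 27])]
top 125 [([175.4, 210.7], 457, [27, 26]), ([209.2, 221.4], 467, [27, 26]), ([243.7, 232.6], 477, [27, 26]), ([278.5, 243.9], 485, [27, 27])]
scene [ 24.  77. 122. 131. 132. 140.]
scene 105 [([423.6, 198.8], 254, [21, 16]), ([394.8, 200.3], 259, [21, 16]), ([365.4, 203.4], 265, [20, 16]), ([335.9, 206.6], 268, [21, 16])]
scene 115 [([423.6, 198.6], 236, [20, 16]), ([394.9, 200.1], 245, [21, 15]), ([365.5, 203.3], 247, [20, 16]), ([335.8, 206.5], 251, [20, 16])]
scene 125 [([423.6, 198.4], 220, [20, 14]), ([394.9, 199.9], 223, [19, 15]), ([365.6, 203.1], 233, [20, 15]), ([336.0, 206.4], 234, [19, 15])]
top [[606.0, 185.4, 75.0], [588.5, 134.6, 75.0], [570.2, 83.0, 75.0], [551.9, 31.2, 75.0]] [53.73728466 54.69845769 54.93691232]
scene [[612.9, 179.4, 75.0], [591.7, 130.6, 75.0], [573.4, 79.0, 75.0], [555.1, 27.1, 75.0]] [53.16236172 54.77527686 55.03400061]
(array([607.30929482, 186.78925237,  64.40350851]), np.float64(2.731402282637523))
(array([588.84060475, 134.51952455,  69.59009863]), np.float64(2.353132250820704))
(array([570.45349149,  82.5746588 ,  69.50183631]), np.float64(2.492187595318115))
(array([552.02014763,  30.354534  ,  69.52211986]), np.float64(2.647755383593279))
```

Triangulated, key 1 (the handle end) is about 5 mm lower than the other three, so it is the latched key. Its force signature should confirm this. Next I'll work out the key targets and the distance to the brush tin.

```bash
cat >> h.py <<'E'
KEY={i+1:np.array([607.3-18.3*i,185.5-52*i]) for i in range(4)}
YAW=-0.34+np.pi/2
def rot(): return R.from_quat(np.roll(observe()["ee_rot"],-1))
def go(x,y,z,yaw=YAW):
    s=observe();Rt=rot()
    tgt=R.from_matrix(np.array([[np.cos(yaw),np.sin(yaw),0],[np.sin(yaw),-np.cos(yaw),0],[0,0,-1]]))
    d=Rt.inv().apply(np.array([x,y,z])-s["tool_pos"])/1000
    print("shift",np.round(d,4),"turn",np.round((Rt.inv()*tgt).as_rotvec(),3))
E
python3 - <<'E'
from h import *
for p in ((431,220),(447,256),(398,252),(425,268)): print(np.round(plane("top",p,210),0))
for p,z in (((207,101),85),((318,156),95),((410,248),110)): print(np.round(plane("top",p,z),0))
s=observe();go(s["tool_pos"][0],s["tool_pos"][1],320,0.227);go(430,-150,320);go(*KEY[1],150)
E
```

```text
[ 562. -169.  210.]
[ 516. -187.  210.]
[ 523. -126.  210.]
[ 502. -159.  210.]
[773. 136.  85.]
[680. -31.  95.]
[ 537. -159.  110.]
shift [ 0.     -0.0001 -0.0894] turn [-0.001 -0.     0.001]
shift [ 0.385  -0.4317 -0.0889] turn [-1.000e-03 -1.000e-03 -1.003e+00]
shift [ 0.6335 -0.7183  0.0814] turn [-1.000e-03 -1.000e-03 -1.003e+00]
```

```bash
python3 -m inch '0 0 -0.04 0 0 0 1;0 0 -0.09 0 0 0 1;0.03 -0.03 -0.09 0 0 -0.1 1;0.06 -0.06 -0.09 0 0 -0.2 1;0.09 -0.09 -0.09 0 0 -0.3 1;0.12 -0.12 -0.09 0 0 -0.4 1;0.15 -0.15 -0.09 0 0 -0.5 1;0.18 -0.18 -0.09 0 0 -0.6 1' 20; python3 -c "
from h import *
go(*KEY[1],320);print(observe()['width'])"
```

```text
time_s: 0.77
tool_pos: [284.8, -444.2, 320.5]
ee_rot: [-0.001, 0.915, 0.404, 0.0]
wrist_force: [0.7, -0.5, 0.4]
width: 0.005
shift [ 0.6827 -0.1854  0.0012] turn [-0.001 -0.001 -0.398]
0.004736313125157498
```

```bash
python3 -m inch '0.04 -0.01 0 0 0 -0.06 1;0.08 -0.02 0 0 0 -0.12 1;0.12 -0.03 0 0 0 -0.18 1;0.16 -0.045 0 0 0 -0.24 1;0.2 -0.055 0 0 0 -0.3 1;0.24 -0.065 0 0 0 -0.36 1;0.28 -0.075 0 0 0 -0.398 1;0.32 -0.085 0 0 0 -0.398 1'; python3 -c "
from h import *
go(*KEY[1],250)"
```

```text
time_s: 1.43
tool_pos: [437.6, -148.2, 320.8]
ee_rot: [-0.0, 0.816, 0.578, 0.0]
wrist_force: [1.1, -1.7, 0.1]
width: 0.0
shift [0.371  0.0495 0.0712] turn [-0.    -0.001  0.002]
```

```bash
python3 -m inch '0.04 0.005 0 0 0 0 1;0.08 0.01 0 0 0 0 1;0.12 0.015 0 0 0 0 1;0.16 0.02 0 0 0 0 1;0.2 0.025 0 0 0 0 1;0.24 0.03 0.01 0 0 0 1;0.275 0.037 0.025 0 0 0 1;0.305 0.041 0.04 0 0 0 1'; python3 -c "
from h import *
go(*KEY[1],120)"
```

```text
time_s: 2.1
tool_pos: [578.2, 128.5, 280.4]
ee_rot: [-0.0, 0.816, 0.579, 0.001]
wrist_force: [0.6, -0.5, 0.1]
width: 0.001
shift [0.0632 0.0087 0.1605] turn [-0.    -0.001  0.003]
```

```bash
python3 -m inch '0.025 0.003 0.02 0 0 0.003 1;0.045 0.006 0.05 0 0 0.003 1;0.06 0.008 0.085 0 0 0.003 1;0.063 0.009 0.12 0 0 0.003 1;0.063 0.009 0.15 0 0 0.003 1;0.063 0.009 0.16 0 0 0.003 1;0.063 0.009 0.16 0 0 0.003 1;0.063 0.009 0.16 0 0 0.003 1'
python3 - <<'E'
from h import *
im=get_image("top");im2=get_image("scene")
a=cv2.resize(im[150:300,90:340],None,fx=3,fy=3)[:,:,::-1];b=cv2.resize(im2[110:260,280:490],None,fx=3,fy=3)[:,:,::-1]
cv2.imwrite("pics/a1.png",a);cv2.imwrite("pics/b1.png",b)
go(*KEY[1],85);print(observe()["wrist_force"],observe()["tool_pos"])
E
```

```text
time_s: 2.77
tool_pos: [607.8, 185.1, 121.7]
ee_rot: [-0.0, 0.817, 0.577, 0.001]
wrist_force: [0.4, -0.4, 0.5]
width: -0.004
shift [-0.0002 -0.0013  0.0382] turn [ 0.002 -0.003 -0.   ]
[ 0.38396419 -0.52659592 -0.45857151] [608.44746346 185.19384355 123.1754622 ]
```

View pics/a1.png

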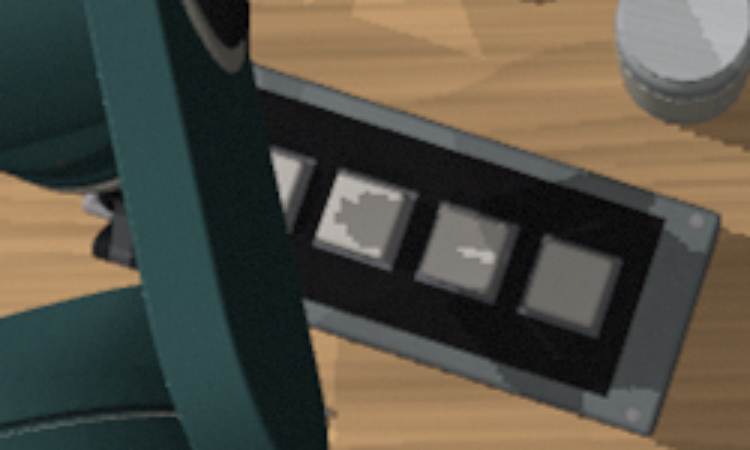

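View pics/b1.png

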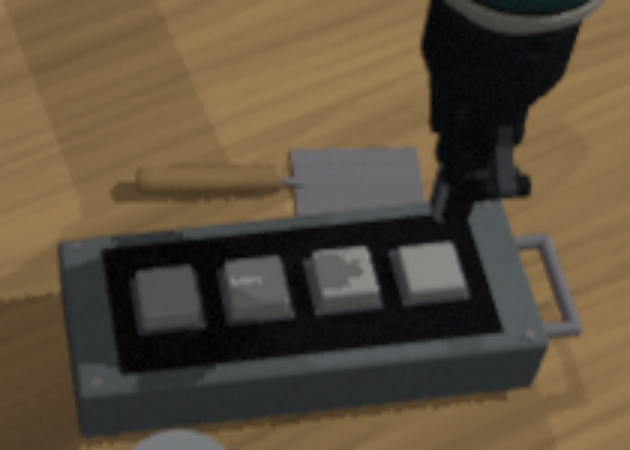

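The top view has the arm hiding key 1, and keys 2 to 4 are clear. In the scene view the fingertip is at crop (452,215), which is full-image (431,182), and key 1 is at (423,198). I'll compare that with the tip's projected position.

```bash
python3 - <<'E'
from h import *
c=camera_info("scene");M=np.linalg.inv(np.array(c["cam_to_world"]))
for p in([608,185.2,121],[607,185.5,71],[608,185.2,111]):
    q=M[:3,:3]@p+M[:3,3];print(p,c["fx"]*q[0]/q[2]+c["cx"],c["fy"]*q[1]/q[2]+c["cy"])
print([np.round(plane("scene",(430.7,t),121),1).tolist() for t in (180,182,184)])
E
python3 -m inch '0 -0.001 0.01 0.002 -0.003 0 1;0 -0.001 0.02 0.002 -0.003 0 1;0 -0.001 0.03 0.002 -0.003 0 1;0 -0.001 0.038 0.002 -0.003 0 1;0 -0.001 0.038 0.002 -0.003 0 1'; python3 -c "
from h import *
go(*KEY[1],85)"
```

```text
[608, 185.2, 121] 429.29863352370046 179.688121343392
[607, 185.5, 71] 424.29286852740483 196.24752341961172
[608, 185.2, 111] 428.293066777857 183.21689273140592
[[609.7, 187.0, 121.0], [613.5, 184.5, 121.0], [617.3, 182.0, 121.0]]
time_s: 3.28
tool_pos: [606.7, 185.3, 82.5]
ee_rot: [-0.0, 0.817, 0.577, -0.001]
wrist_force: [1.1, 0.2, 0.2]
width: 0.002
shift [ 0.0003  0.0005 -0.0025] turn [-0.002  0.002 -0.   ]
```

The tip is offset from its projection by the same amount as the key in the scene view (about +2.3 rows), so the xy position is good. Now I'll descend in small steps and watch the force.

```bash
cat >> h.py <<'E'
def sense(n=5):
    S=[]
    for _ in range(n): get_image("top");s=observe();S.append(np.r_[s["tool_pos"],s["wrist_force"]])
    print("mean",np.round(np.mean(S,0),2),"std",np.round(np.std(S,0),2),"now z",round(S[-1][2],2),"t",s["time_s"])
E
python3 -c "
from h import *
sense(8)"
python3 -m inch '0 0 0.004 0 0 0 1;0 0 0.006 0 0 0 1;0 0 0.006 0 0 0 1'; python3 -c "
from h import *
sense()"
```

```text
mean [ 6.0766e+02  1.8563e+02  8.5190e+01 -5.0000e-02  1.0000e-01  3.0000e-01] std [0.28 0.08 0.67 0.33 0.31 0.47] now z 85.56 t 3.6833
time_s: 3.93
tool_pos: [607.6, 185.6, 78.9]
ee_rot: [0.0, 0.817, 0.577, 0.0]
wrist_force: [0.7, 0.3, 0.4]
width: 0.003
mean [ 6.0775e+02  1.8567e+02  7.9460e+01 -3.0000e-01  4.0000e-01  8.0000e-02] std [0.09 0.03 0.19 0.24 0.51 0.43] now z 79.64 t 4.1833
```

```bash
python3 -m inch '0 0 0.003 0 0 0 1;0 0 0.005 0 0 0 1;0 0 0.005 0 0 0 1'; python3 -c "
from h import *
sense()"
python3 -m inch '0 0 0.001 0 0 0 1;0 0 0.002 0 0 0 1;0 0 0.002 0 0 0 1'; python3 -c "
from h import *
sense()"
```

```text
time_s: 4.43
tool_pos: [607.6, 185.6, 74.0]
ee_rot: [0.0, 0.817, 0.577, 0.0]
wrist_force: [-0.1, -0.3, 0.1]
width: 0.002
mean [ 6.0780e+02  1.8567e+02  7.4540e+01 -3.9000e-01 -3.5000e-01 -3.0000e-01] std [0.08 0.02 0.17 0.4  0.6  0.37] now z 74.7 t 4.6833
time_s: 4.93
tool_pos: [607.8, 185.7, 72.5]
ee_rot: [0.0, 0.817, 0.577, 0.0]
wrist_force: [-0.6, -0.2, -0.3]
width: -0.001
mean [ 6.0787e+02  1.8568e+02  7.2680e+01 -3.9000e-01 -3.3000e-01  2.0000e-01] std [0.04 0.01 0.09 0.42 0.44 0.54] now z 72.76 t 5.1833
```

There's no contact at 72.7 mm, so key 1 is indeed the lowered one. I'll step down 1.2 mm at a time.

```bash
python3 -m inch '0 0 0.0006 0 0 0 1;0 0 0.0012 0 0 0 1;0 0 0.0012 0 0 0 1'; python3 -c "
from h import *
sense()"
python3 -m inch '0 0 0.0005 0 0 0 1;0 0 0.001 0 0 0 1;0 0 0.001 0 0 0 1'; python3 -c "
from h import *
sense()"
```

```text
time_s: 5.43
tool_pos: [607.8, 185.7, 71.4]
ee_rot: [0.0, 0.817, 0.577, 0.0]
wrist_force: [-0.6, 0.2, -0.0]
width: 0.002
mean [ 6.0790e+02  1.8569e+02  7.1530e+01  2.5000e-01 -0.0000e+00  8.0000e-02] std [0.02 0.01 0.06 0.21 0.45 0.33] now z 71.59 t 5.6833
time_s: 5.93
tool_pos: [608.0, 185.7, 70.8]
ee_rot: [0.0, 0.817, 0.577, 0.001]
wrist_force: [-0.9, -0.2, 3.6]
width: 0.001
mean [607.99 185.73  70.8   -1.43  -0.62   3.64] std [0.01 0.01 0.03 0.7  0.49 0.36] now z 70.75 t 6.1833
```

Key 1 was tapped at 3.6 N and 70.8 mm. It takes 4 N to move it, so it's still latched. Lifting and moving to key 2.

```bash
python3 -c "
from h import *
go(*KEY[2],90)"
python3 -m inch '0 0 -0.008 0 0 0 1;0 0 -0.019 0 0 0 1;0 0 -0.019 0 0 0 1;-0.028 0 -0.019 0 0 0 1;-0.055 0 -0.019 0 0 0 1;-0.055 0 -0.016 0 0 0 1;-0.055 0 -0.012 0 0 0 1;-0.055 0 -0.01 0 0 0 1'; python3 -c "
from h import *
sense(4);go(*KEY[2],78)"
```

```text
shift [-0.0555 -0.0004 -0.0193] turn [ 0.001 -0.001 -0.   ]
time_s: 6.85
tool_pos: [589.7, 134.0, 80.5]
ee_rot: [0.0, 0.817, 0.577, 0.001]
wrist_force: [-0.1, 0.5, 1.1]
width: 0.005
mean [ 5.8966e+02  1.3441e+02  8.0310e+01  6.0000e-02  7.0000e-02 -4.8000e-01] std [0.06 0.08 0.22 0.36 0.64 0.58] now z 80.6 t 7.05
shift [-0.0012 -0.0004  0.0026] turn [ 0.001 -0.001  0.001]
```

```bash
python3 -m inch '0 0 0.002 0 0 0 1;0 0 0.004 0 0 0 1;0 0 0.004 0 0 0 1'; python3 -c "
from h import *
sense()"
python3 -m inch '0 0 0.001 0 0 0 1;0 0 0.0018 0 0 0 1;0 0 0.0018 0 0 0 1'; python3 -c "
from h import *
sense()"
```

```text
time_s: 7.3
tool_pos: [589.7, 134.8, 76.1]
ee_rot: [0.0, 0.816, 0.578, 0.0]
wrist_force: [0.4, -0.5, -0.1]
width: 0.002
mean [ 5.8974e+02  1.3456e+02  7.6520e+01  2.0000e-02 -1.4000e-01 -1.5000e-01] std [0.04 0.07 0.12 0.34 0.12 0.14] now z 76.66 t 7.55
time_s: 7.8
tool_pos: [589.9, 134.5, 74.9]
ee_rot: [0.0, 0.816, 0.578, 0.001]
wrist_force: [1.0, -0.4, 2.0]
width: -0.002
mean [5.8986e+02 1.3449e+02 7.4980e+01 8.0000e-02 1.0000e-01 1.7600e+00] std [0.01 0.01 0.01 0.53 0.48 0.4 ] now z 74.99 t 8.05
```

Key 2 was tapped at 1.8 N and 1 mm down, which is the response of an up key. On to key 3.

```bash
python3 -m inch '0 0 -0.008 0 0 0 1;0 0 -0.014 0 0 0 1;0 0 -0.014 0 0 0 1;-0.028 0 -0.014 0 0 0 1;-0.055 0 -0.014 0 0 0 1;-0.055 0 -0.011 0 0 0 1;-0.055 0 -0.006 0 0 0 1;-0.055 0 -0.004 0 0 0 1'; python3 -c "
from h import *
sense(4);go(*KEY[3],75)"
```

```text
time_s: 8.72
tool_pos: [571.5, 82.8, 78.4]
ee_rot: [0.0, 0.816, 0.577, 0.001]
wrist_force: [-0.2, -0.4, 0.9]
width: 0.001
mean [5.7154e+02 8.3160e+01 7.8450e+01 1.9000e-01 5.2000e-01 2.9000e-01] std [0.11 0.08 0.31 0.28 0.54 0.54] now z 78.86 t 8.9167
shift [-0.002  -0.0004  0.0039] turn [ 0.001 -0.001  0.001]
```

```bash
python3 -m inch '-0.001 0 0.002 0 0 0 1;-0.001 0 0.0038 0 0 0 1;-0.001 0 0.0038 0 0 0 1;-0.001 0 0.0038 0 0 0 1'; python3 -c "
from h import *
sense()"
```

```text
time_s: 9.25
tool_pos: [571.4, 82.5, 75.1]
ee_rot: [0.0, 0.816, 0.578, 0.001]
wrist_force: [0.7, 1.3, 1.3]
width: 0.002
mean [5.714e+02 8.235e+01 7.514e+01 4.600e-01 1.150e+00 1.590e+00] std [0.02 0.05 0.02 0.5  0.36 0.68] now z 75.13 t 9.5
```

Key 3 reads about 1.6 N. I'll push 0.8 mm further to be sure of contact, then go on to key 4.

```bash
python3 -m inch '0 0 0.0008 0 0 0 1;0 0 0.0008 0 0 0 1;0 0 0.0008 0 0 0 1'; python3 -c "
from h import *
sense()"
python3 -m inch '0 0 -0.008 0 0 0 1;0 0 -0.014 0 0 0 1;0 0 -0.014 0 0 0 1;-0.028 0 -0.014 0 0 0 1;-0.056 0 -0.014 0 0 0 1;-0.056 0 -0.011 0 0 0 1;-0.056 0 -0.006 0 0 0 1;-0.056 0 -0.004 0 0 0 1'; python3 -c "
from h import *
sense(4);go(*KEY[4],75)"
```

```text
time_s: 9.75
tool_pos: [571.4, 82.3, 74.3]
ee_rot: [0.0, 0.816, 0.578, 0.001]
wrist_force: [-0.3, 1.4, 1.9]
width: -0.004
mean [ 5.714e+02  8.231e+01  7.436e+01 -6.000e-02  1.350e+00  2.280e+00] std [0.01 0.01 0.02 0.61 0.68 0.38] now z 74.35 t 10.0
time_s: 10.67
tool_pos: [552.8, 29.6, 77.8]
ee_rot: [0.0, 0.816, 0.578, 0.001]
wrist_force: [-0.2, -0.1, -0.3]
width: -0.002
mean [ 5.5277e+02  3.0030e+01  7.7810e+01 -2.5000e-01  7.3000e-01 -3.5000e-01] std [0.11 0.08 0.31 0.31 0.36 0.28] now z 78.18 t 10.8667
shift [-0.0007 -0.0003  0.0032] turn [ 0.001 -0.001  0.002]
```

```bash
python3 -m inch '0 0 0.002 0 0 0 1;0 0 0.0036 0 0 0 1;0 0 0.0036 0 0 0 1;0 0 0.0036 0 0 0 1'; python3 -c "
from h import *
sense()"
python3 -m inch '0 0 0.0004 0 0 0 1;0 0 0.0004 0 0 0 1;0 0 0.0004 0 0 0 1'; python3 -c "
from h import *
sense()"
```

```text
time_s: 11.2
tool_pos: [553.0, 30.3, 74.7]
ee_rot: [0.0, 0.816, 0.578, 0.001]
wrist_force: [0.0, 1.3, 1.9]
width: 0.001
mean [5.5301e+02 3.0170e+01 7.4750e+01 1.8000e-01 9.0000e-01 1.8000e+00] std [0.01 0.06 0.01 0.77 0.22 0.5 ] now z 74.74 t 11.45
time_s: 11.7
tool_pos: [553.0, 30.1, 74.3]
ee_rot: [0.0, 0.816, 0.578, 0.001]
wrist_force: [0.1, 0.8, 0.5]
width: 0.003
mean [5.5299e+02 3.0110e+01 7.4340e+01 2.7000e-01 1.3600e+00 2.2100e+00] std [0.   0.01 0.01 0.33 0.56 0.52] now z 74.33 t 11.95
```

All four keys are tapped. Back to key 1, staying high.

```bash
python3 -m inch '0 0 -0.01 0 0 0 1;0 0 -0.022 0 0 0 1;0.02 0 -0.025 0 0 0 1;0.055 0 -0.025 0 0 0 1;0.09 0 -0.025 0 0 0 1;0.125 0 -0.025 0 0 0 1;0.155 0 -0.025 0 0 0 1;0.166 0 -0.025 0 0 0 1'; python3 -c "
from h import *
sense(5);go(*KEY[1],74)"
```

```text
time_s: 12.62
tool_pos: [608.9, 190.0, 100.7]
ee_rot: [0.0, 0.815, 0.579, 0.001]
wrist_force: [-0.2, -0.6, 0.5]
width: 0.005
mean [ 6.0819e+02  1.8742e+02  1.0011e+02 -9.0000e-02  1.4000e-01  5.8000e-01] std [0.38 1.54 0.2  0.72 0.6  0.59] now z 99.93 t 12.8667
shift [-0.0004 -0.0005  0.0259] turn [ 0.001 -0.001  0.002]
```

```bash
python3 -m inch '0 0 0.008 0 0 0 1;0 0 0.018 0 0 0 1;0 0 0.026 0 0 0 1;0 0 0.026 0 0 0 1;0 0 0.026 0 0 0 1'; python3 -c "
from h import *
sense(4)"
python3 -m inch '0 0 0.003 0 0 0 1;0 0 0.005 0 0 0 1;0 0 0.0065 0 0 0 1;0 0 0.0075 0 0 0 1;0 0 0.0075 0 0 0 1;0 0 0.0075 0 0 0 1';python3 -c "
from h import *
sense(4)"
```

```text
time_s: 13.28
tool_pos: [607.5, 185.4, 73.1]
ee_rot: [0.0, 0.816, 0.578, 0.0]
wrist_force: [0.5, 0.5, 0.2]
width: 0.0
mean [6.0791e+02 1.8570e+02 7.4030e+01 3.1000e-01 2.9000e-01 1.0000e-01] std [0.11 0.1  0.24 0.37 0.41 0.18] now z 74.25 t 13.4833
time_s: 13.98
tool_pos: [608.3, 185.9, 67.2]
ee_rot: [0.001, 0.816, 0.578, 0.001]
wrist_force: [-0.6, -0.0, 5.5]
width: 0.005
mean [ 6.0831e+02  1.8594e+02  6.7270e+01 -1.9000e-01 -2.4000e-01  5.4400e+00] std [0.01 0.02 0.01 0.15 0.45 0.45] now z 67.25 t 14.1833
```

It's 8.7 mm down at 5.4 N. I'll press to about the stop, then let go.

```bash
python3 -m inch '0 0 0.001 0 0 0 1;0 0 0.002 0 0 0 1;0 0 0.0026 0 0 0 1;0 0 0.0026 0 0 0 1';python3 -c "
from h import *
sense(4)"
```

```text
time_s: 14.52
tool_pos: [608.4, 186.0, 65.1]
ee_rot: [0.001, 0.816, 0.578, 0.001]
wrist_force: [-1.7, -1.7, 7.2]
width: -0.002
mean [608.37 185.95  65.13  -2.72  -1.22   6.94] std [0.02 0.01 0.01 0.31 0.42 0.13] now z 65.13 t 14.7167
```

```bash
python3 -m inch '0 0 -0.004 0 0 0 1;0 0 -0.009 0 0 0 1;0 0 -0.015 0 0 0 1;0 0 -0.035 0 0 0 1;0 0 -0.07 0 0 0 1;0 0 -0.11 0 0 0 1;0 0 -0.15 0 0 0 1;0 0 -0.19 0 0 0 1'
python3 -m inch '-0.03 0.01 -0.03 0 0 0 1;-0.07 0.04 -0.04 0 0 0 1;-0.11 0.07 -0.05 0 0 0 1;-0.15 0.1 -0.05 0 0 0 1;-0.185 0.12 -0.05 0 0 0 1;-0.22 0.14 -0.05 0 0 0 1;-0.255 0.16 -0.05 0 0 0 1;-0.29 0.18 -0.05 0 0 0 1'
python3 - <<'E'
from h import *
for n in("top","scene"): cv2.imwrite(f"pics/{n}9.png",get_image(n)[:,:,::-1])
print(observe()["tool_pos"])
E
```

```text
time_s: 15.38
tool_pos: [607.3, 185.7, 257.3]
ee_rot: [0.001, 0.816, 0.578, 0.001]
wrist_force: [0.1, -0.9, -0.6]
width: -0.004
time_s: 16.05
tool_pos: [676.2, -126.2, 307.5]
ee_rot: [0.001, 0.816, 0.578, 0.001]
wrist_force: [0.4, 0.1, -0.2]
width: -0.006
[ 676.40690522 -129.41565691  306.40180757]
```

View pics/top9.png

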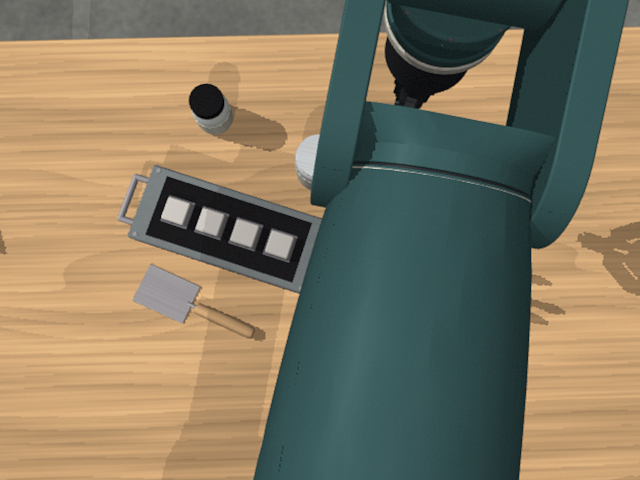

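The top view shows all four keys clear at (175,210) to (279,244), with the jar and knife unmoved. My retreat went over the brush tin side at 307 mm, which is above the brushes. Now I'll measure key heights the same way as before.

```bash
cat > m.py <<'E'
from h import *
import sys
K={}
for n,box in(("top",(155,190,305,265)),("scene",(318,187,442,225))):
    im=cv2.imread(f"pics/{n}{sys.argv[1]}.png");x0,y0,x1,y1=box
    c=im[y0:y1,x0:x1]
    m=((cv2.cvtColor(c,cv2.COLOR_BGR2GRAY)>115)&(np.ptp(c.astype(int),axis=2)<30)).astype(np.uint8)
    N,l,st,ce=cv2.connectedComponentsWithStats(m,connectivity=4)
    r=[(ce[i]+[x0,y0],st[i,4]) for i in range(1,N) if 100<st[i,4]<1500]
    r.sort(key=lambda a:a[0][0]*(1 if n=="top" else -1))
    print(n,[(np.round(a[0],1).tolist(),int(a[1])) for a in r]);K[n]=[a[0] for a in r]
for a,b in zip(K["top"],K["scene"]): print(np.round(tri(a,b)[0],1))
E
python3 m.py 9
```

```text
top [([175.0, 210.2], 551), ([177.7, 248.4], 271), ([209.2, 221.3], 546), ([243.9, 232.5], 552), ([278.7, 243.8], 558)]
scene [([424.0, 197.1], 244), ([395.2, 200.2], 233), ([365.8, 203.4], 232), ([336.1, 206.5], 234)]
[607.4 186.6  68.6]
[551.4 185.   -0.8]
[579.4 107.   76.8]
[561.6  55.1  76.5]
```

View pics/scene9.png

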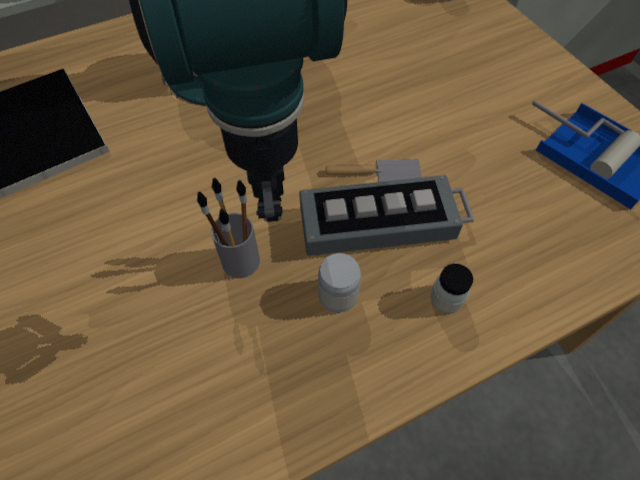

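The scene view shows the tins, jar and knife at the same pixels as at the start. The key rows are now evenly spaced (197.1, 200.2, 203.4, 206.5), where key 1 was at 198.6 before, so all four keys are up. The knife blob at (177.7,248.4) only upset the pairing in the list. Handing in.

```bash
python3 -c "
from h import *
print(tri((209.2,221.3),(395.2,200.2))[0],tri((243.9,232.5),(365.8,203.4))[0],tri((278.7,243.8),(336.1,206.5))[0])
s=observe();print(s['time_s'],s['dq'].round(3),s['wrist_force'].round(1))
print(job_done())"
```

```text
[589.14929173 134.82744565  68.8363976 ] [570.76166014  82.54840585  68.98996298] [552.24084048  30.26227416  69.39675775]
16.15 [ 0.074 -0.031  0.031  0.025  0.006  0.066] [ 0.2 -0.1 -0.5]
the job is handed in; nothing more can be done
None
```

I tapped the four keys in order from the handle end with closed fingers, then pressed the latched one in to 10.9 mm and let it spring up. The job was handed in at about 16 s and gave no verdict.

- **Taps:** Mean contact forces were about 3.6, 1.8, 2.3 and 2.2 N. The up keys went no more than about 1.7 mm down.
- **Latched key:** It was the first key, at the handle end. The images showed it about 5 mm lower than the others, and the finger met it at about 71 mm.
- **Final check of the keys:** By triangulation the four key tops lie at 68.6, 68.8, 69.0 and 69.4 mm. They agree within 1 mm, so all four are up. All four read about 7 mm below the true 76 mm, which is camera calibration bias.
- **Bystanders:** In the last scene picture the jar, both tins and the knife look to be where they started.

Two things did not go cleanly:
- **Retreat:** I got a direction wrong and moved out on the brush-tin side, at about 307 mm and so above the 215 mm brushes. It touched nothing.
- **Hand-in:** The arm was still settling slightly when I handed in, with joint speeds up to 0.07 rad/s.

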